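# Set the rack clamp to its gauge mark by rolling the thumbwheel

## Task

Set the rack clamp on the bench for the next tube carrier: with a fingertip on top of the knurled thumbwheel, roll it, stroke by stroke, until the moving jaw has closed so far that its pointer is in line with the mark on the gauge clip, then let go. Move the jaw only by the wheel, never by pushing the jaw itself, and leave the things standing around where they are.

Things in the scene. Friction and masses are not known exactly. Their poses are not given: they have to be found in the camera images.
- clamp_base: bench clamp, grey bed plate 160 x 260 mm (its x, y), 14 mm high, fixed to the worktop; origin on the worktop under the middle of the bed; y axis = the jaw's closing direction, x axis points to the side with the scale bar, away from the wheel. The fixed jaw (aluminium block, 68 mm along x, 62 mm high) has its face at y = +87 mm
- clamp_jaw: moving jaw, aluminium block 68 x 18 x 42 mm (top at 62 mm height) with a flat rack 66 mm high on its wheel side; slides along the clamp's +y (towards the fixed jaw) as it closes, at most 45 mm. Its frame is parallel to the clamp's and coincides with it when the jaw is fully open; its face lies at its own y = +2 mm
- thumb_wheel (a joint): turn of the knurled steel wheel in rad, 0 with the jaw fully open, growing as the jaw closes: 10 mm of jaw travel per rad, range 0 to 4.5. The jaw moves the same way as the top of the wheel: stroking the top towards the clamp's +y closes it, towards -y opens it; 30 mm of stroke is 1 rad. Turns lightly (about 0.7 N at the rim), grips a fingertip well (friction about 1.3), stays where it is left
- wheel_top (a point): top of the wheel's rim, mid-width, fixed in space, 76 mm above the worktop. The wheel is 60 mm in diameter, 26 mm wide, on a level axle parallel to the clamp's x axis at 46 mm height; the two cheeks beside it (outer faces 42 mm apart) end 6 mm below its top
- pointer_tip (a point): tip of the flat dark steel pointer on top of the moving jaw, moves with the jaw, 64 mm high
- gauge_line (a point): end next to the pointer of the thin dark line on the white gauge clip (18 x 30 mm) that sits on the scale bar, 64 mm high; the clip is fixed for the run. At the start it lies 12 to 26 mm from the pointer in the closing direction (clamp's +y)
- vial: small screw-cap vial, 24 mm wide, 48 mm high, loose; origin under its centre
- tube_carrier: perforated sheet-steel tube carrier, 57 x 165 x 80 mm, loose; origin under its centre, long side along its y
- petri_dish: closed petri dish, 61 mm wide, 16 mm high, loose; origin under its centre
- counter: hand tally counter, 63 x 52 x 25 mm, loose; origin under its centre

How it is judged:
At the end, for the whole second after the job is handed in: The pointer on the moving jaw is in line with the gauge line within 2 mm along the jaw's travel, and the jaw is at rest (y of pointer_tip in the frame of gauge_line between -0.002 and 0.002 m and linear speed of clamp_jaw below 0.003 m/s); the robot touches nothing.
It fails at once if the moving jaw is pushed directly instead of by its wheel (contact force between any of the fingers, the arm and clamp_jaw above 1 N).
It fails at once if a bystander (vial, tube carrier, petri dish or counter) is moved more than 10 mm (distance of any of vial, tube_carrier, petri_dish, counter from where it was at the start of the episode above 0.01 m).
It also fails if it takes over 48 s, if anything falls off the work surface, if the arm or the gripper's body presses on something with over 40 N, if the wrist force passes 120 N, or if a joint passes its speed limit or range.

## Robot

A 6-joint arm with a two-finger parallel gripper is mounted at the origin on a cart in front of the work surface, level with it; the furniture and walls round the work are solid. World frame = base frame: x ahead of the robot, y to its left, z up, the work surface at z = 0. Lengths are in m, angles in rad, forces in N, time in s.
With the tool pointing down it reaches from about 0.325 to 0.85 m from the base axis. Payload 4.4 kg.
Tool frame: the origin (TCP) lies midway between the tips of the shut fingers; the grasp point (between the pads) lies 19 mm behind it (manip.grasp_offset is the distance from the TCP to the grasp point, in m); z points along the fingers, y is the direction in which the jaws open and shut (so a half turn about z gives the same grasp; the last joint's range is limited). The gripper opens to 94 mm and grips with 3 to 60 N. Pads are 16 mm wide; open, the fingers measure 119 mm over their backs; the gripper's body (75 mm by 177 mm) begins 78 mm behind the grasp point.
Start: joints at [1.161, 0.207, 1.542, -0, 1.393, -0.15], TCP at [0.148, 0.556, 0.205] pointing down, gripper open.
Joint ranges: [-2.73, 2.73], [-0.86, 2.22], [0.23, 2.46], [-1.11, 4.25], [0.08, 2.63], [-2.82, 2.82]. Speed limits (rad/s): [2.79, 2.79, 3.14, 3.14, 3.14, 3.14].

## Interface

Orientations are given as a rotation vector (axis times angle).
In Python, from bench import manip, cams gives the robot as it stands. Calls block until the motion is done:
- manip.move_to(position, orientation): joint-space move of the TCP to a pose.
- manip.line_to(position, feed=0.15, rotation=None, force_limit=None): straight line of the TCP; rotation=None keeps the orientation; feed is the mean speed in m/s. With force_limit (N) it stops when the force on the tool has changed by that much, and returns True; else False.
- manip.move_j(angles): joint-space move.
- manip.set_gripper(opening): finger opening in m; the grip force is fixed at half the most; returns when the fingers have stopped.
- manip.sleep(seconds).
- manip.ik(position, orientation): joint angles nearest the present ones, or None.
- manip.get_obs(): the state.
- cams.snapshot(name): name is "scene" or "top" or "wrist"; returns the picture (384x512x3 uint8, blue, green, red); there is no depth.
- cams.camera_params(name): a dict with "vfov" (degrees; the focal length in pixels is half the picture's height over the tangent of half this angle, whatever the lens; pixels are square), "cx", "cy" (the principal point, pixels), "T" (4x4, takes a point from camera to world coordinates); the wrist camera has in their place "tool_from_camera" (4x4, takes a point from camera to tool coordinates, whose origin is the TCP and whose axes are the flange's). Camera axes: x right, y down, z forward; pixel columns grow to the right and rows downward; lengths in m; the calibration is good to about 2 mm. A picture is of the moment at which its call begins: read the wrist's pose just before it. camera_params takes no time and is no camera call.
A pose or a line that the arm cannot do raises manip.MotionError and nothing moves.
- manip.job_done(): hands the job in, once; it reports no verdict.
The state is a dict: "clock": time; "joint_pos": joint angles; "dq": joint speeds; "joint_torque": joint torques, N m; "tcp_pos": TCP position; "ee_rot": TCP orientation; "ft_force": force on the tool from outside, world axes, zero at the start; "torque": the same for the moment, N m; "grip_width": finger opening in m.
Only numpy, scipy, OpenCV 4.12 (cv2) and the standard library are available. Lean on these libraries where they do the work, as an engineer would, in place of code of your own. Each camera call takes 0.05 s, during which the arm holds its last target.

## Working session

There is one attempt and no reset: what is moved stays moved. The work goes in short steps, each a Python script; the robot and the scene stay as the last script left them, time stands still between calls to the robot, and variables do not carry over. Pictures are saved under pics/ and viewed, and the job is handed in when it is done.

```bash
ls; mkdir -p pics; python3 - <<'E'
from bench import manip,cams
import cv2,json
for n in ("scene","top","wrist"):
    cv2.imwrite(f"pics/{n}0.png",cams.snapshot(n)); p=cams.camera_params(n); print(n,{k:(v.round(4).tolist() if hasattr(v,'round') and hasattr(v,'tolist') else v) for k,v in p.items()})
o=manip.get_obs();print(o)
E
```

```text
pics
scene {'vfov': 45.780797457712055, 'cx': 256.66149840204713, 'cy': 190.36430234668128, 'T': [[0.7539, -0.2791, 0.5947, -0.3541], [-0.6565, -0.3533, 0.6664, -0.7474], [0.0241, -0.8929, -0.4496, 0.7323], [0.0, 0.0, 0.0, 1.0]]}
top {'vfov': 53.05711934806597, 'cx': 256.2438812345071, 'cy': 192.58940749362776, 'T': [[0.0031, -0.9976, 0.0688, 0.4231], [-0.9999, -0.0038, -0.0104, 0.224], [0.0106, -0.0688, -0.9976, 1.1461], [0.0, 0.0, 0.0, 1.0]]}
wrist {'vfov': 66.39925394299004, 'cx': 255.87184694824032, 'cy': 188.32831618869588, 'tool_from_camera': [[0.0007, -0.9708, -0.2398, 0.0697], [1.0, 0.0006, 0.0005, -0.0007], [-0.0003, -0.2398, 0.9708, -0.1802], [0.0, 0.0, 0.0, 1.0]]}
{'clock': 0.15, 'joint_pos': array([ 1.16046356e+00,  2.07242602e-01,  1.54256745e+00, -1.46692217e-05,
        1.39350969e+00, -1.50487740e-01]), 'dq': array([-3.15345142e-04, -2.36626312e-03, -4.42946508e-03, -6.69773386e-04,
       -2.23059539e-03, -3.96690382e-05]), 'joint_torque': array([ 9.11404004e-04, -3.71314073e+01, -2.81812584e+01,  6.98227622e-02,
        3.26559506e-02, -1.28395804e-04]), 'tcp_pos': array([0.14750065, 0.55513503, 0.20457481]), 'ee_rot': array([-4.06951972e-01, -3.11465437e+00,  2.61283231e-03]), 'ft_force': array([-0.02519608, -0.83011645,  0.02370217]), 'torque': array([-0.00355682,  0.00526977,  0.00162816]), 'grip_width': 0.09384328918431091}
```

View pics/scene0.png

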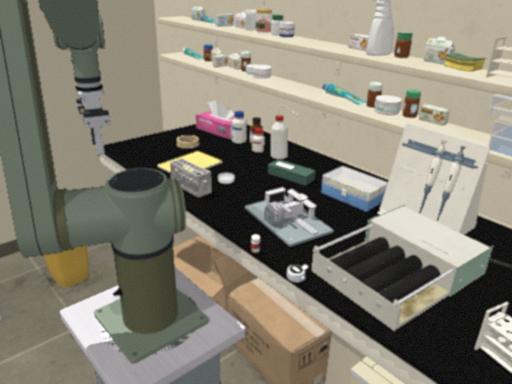

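View pics/top0.png

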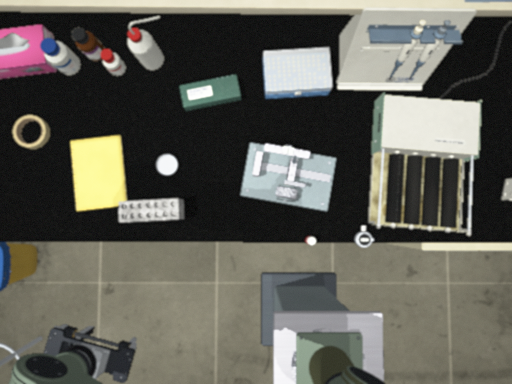

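View pics/wrist0.png

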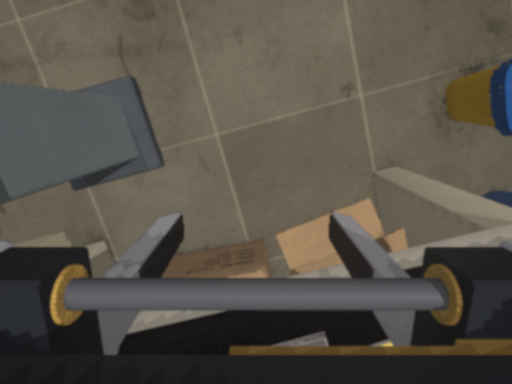

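```bash
python3 - <<'E'
import cv2
a=cv2.imread("pics/top0.png")[130:230,230:350]
cv2.imwrite("pics/topc.png",cv2.resize(a,None,fx=6,fy=6,interpolation=cv2.INTER_CUBIC))
a=cv2.imread("pics/scene0.png")[170:260,230:350]
cv2.imwrite("pics/scenec.png",cv2.resize(a,None,fx=6,fy=6,interpolation=cv2.INTER_CUBIC))
E
```

```text
(no output)
```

View pics/topc.png

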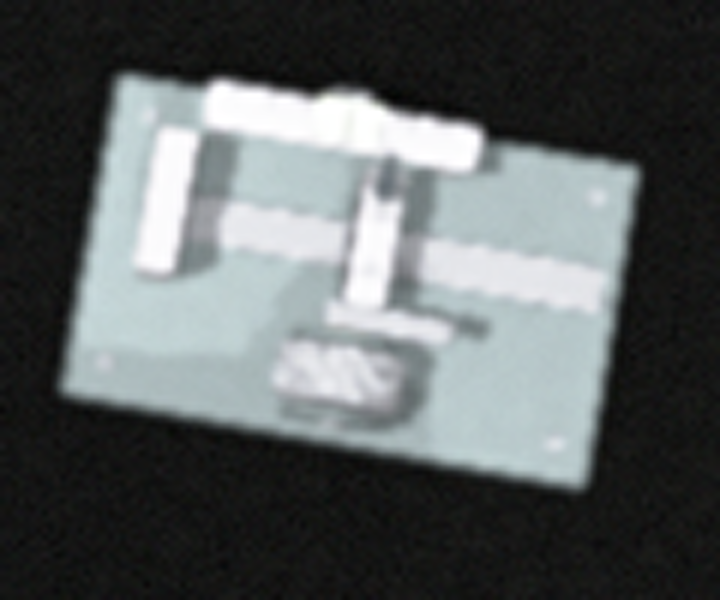

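View pics/scenec.png

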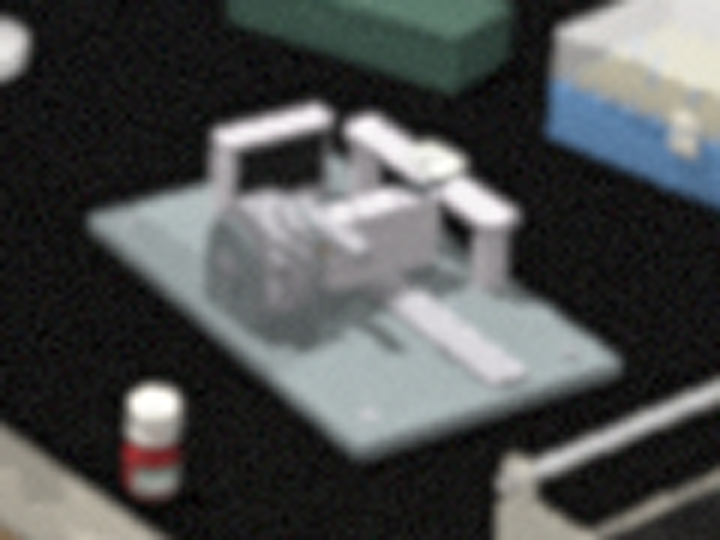

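```bash
cat > h.py <<'E'
from bench import manip,cams
import numpy as np,cv2
from scipy.spatial.transform import Rotation as R
def ray(name,uv,z,T=None):
    p=cams.camera_params(name); T=p["T"] if T is None else T
    f=192/np.tan(np.radians(p["vfov"])/2)
    d=T[:3,:3]@np.array([(uv[0]-p["cx"])/f,(uv[1]-p["cy"])/f,1]); o=T[:3,3]
    return o+d*(z-o[2])/d[2]
def wristT():
    o=manip.get_obs(); T=np.eye(4);T[:3,:3]=R.from_rotvec(o["ee_rot"]).as_matrix();T[:3,3]=o["tcp_pos"]
    return T@cams.camera_params("wrist")["tool_from_camera"]
E
python3 - <<'E'
from h import *
c=lambda x,y:((x+.5)/6-.5+230,(y+.5)/6-.5+130)
P=[ray("top",c(*q),.014) for q in [(115,75),(638,163),(587,490),(60,395)]]
for p in P: print(p.round(4))
print([round(np.linalg.norm(P[i]-P[i-1]),4) for i in range(4)])
ctr=np.mean(P,0); ey=(P[0]+P[3]-P[1]-P[2]);ey/=np.linalg.norm(ey); yaw=np.arctan2(-ey[0],ey[1]); print(ctr,np.degrees(yaw))
C=lambda w:R.from_euler('z',-yaw).apply(w-ctr).round(4)
for n,q,z in [("wheel",(340,372),.076),("ptr",(390,157),.064),("clip",(352,118),.064)]:
    w=ray("top",c(*q),z);print(n,w.round(4),C(w))
print("vial",ray("top",(311,240),.045),"counter",ray("top",(364,237),.02),"carrier",ray("top",(151,210),.08),"petri",ray("top",(167,164),.016))
E
```

```text
[0.6518 0.235  0.014 ]
[ 0.609  -0.0246  0.014 ]
[0.4469 0.0024 0.014 ]
[0.4927 0.2613 0.014 ]
[np.float64(0.1613), np.float64(0.2631), np.float64(0.1644), np.float64(0.263)]
[0.55010807 0.11853595 0.014     ] -9.692603722215111
wheel [0.5001 0.1291 0.076 ] [-0.0511  0.002   0.062 ]
ptr [0.6031 0.1041 0.064 ] [ 0.0547 -0.0053  0.05  ]
clip [0.6217 0.1221 0.064 ] [0.07   0.0156 0.05  ]
vial [0.36423698 0.05609611 0.045     ] counter [ 0.37199654 -0.10279542  0.02      ] carrier [0.44735207 0.5034628  0.08      ] petri [0.58469585 0.47608777 0.016     ]
```

```bash
cat >> h.py <<'E'
yaw=np.radians(-9.69); Rc=R.from_euler('z',yaw); cx=Rc.apply([1,0,0]); cy=Rc.apply([0,1,0])
ROT=R.from_matrix(np.column_stack([cx,-cy,[0,0,-1]])).as_rotvec()
W=np.array([.5001,.1291,.076])
def snap(fn):
    T=wristT(); im=cams.snapshot("wrist"); cv2.imwrite("pics/"+fn,im); np.save("pics/"+fn+".npy",T); return im,T
E
python3 - <<'E'
from h import *
print(manip.ik(W+[0,0,.06],ROT))
manip.move_to(W+[0,0,.1],ROT); manip.set_gripper(0.0); 
manip.line_to(W+[0,0,.03],feed=.1); manip.sleep(.3)
snap("w1.png"); o=manip.get_obs(); print(o["clock"],o["tcp_pos"],o["ft_force"],o["grip_width"])
E
```

```text
[ 8.49540028e-02  1.52672593e-01  1.75641662e+00 -8.88178420e-16
  1.23250344e+00  1.82487273e+00]
4.7667 [0.50043679 0.12913881 0.1064809 ] [ 0.33442797 -1.2416843   0.06447048] 0.00040159470953152437
```

View pics/w1.png

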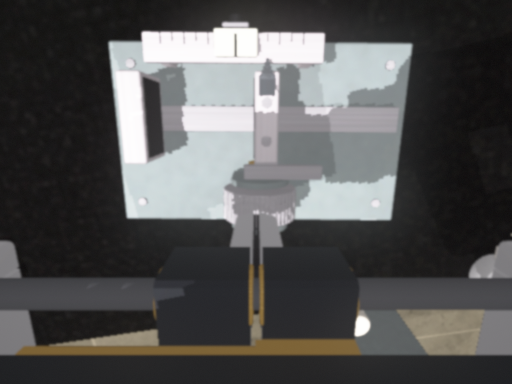

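```bash
python3 - <<'E'
import cv2
a=cv2.imread("pics/w1.png")[15:115,200:300]
cv2.imwrite("pics/w1c.png",cv2.resize(a,None,fx=6,fy=6,interpolation=cv2.INTER_CUBIC))
a=cv2.imread("pics/w1.png")[150:260,200:320]
cv2.imwrite("pics/w1d.png",cv2.resize(a,None,fx=5,fy=5,interpolation=cv2.INTER_CUBIC))
E
```

```text
(no output)
```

View pics/w1c.png

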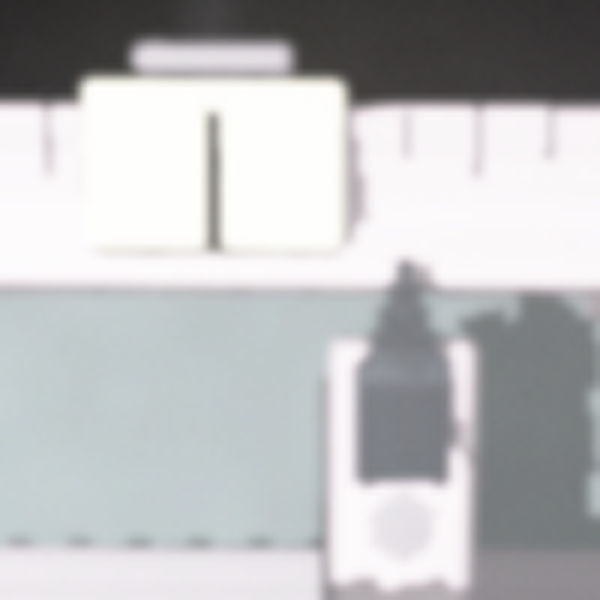

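View pics/w1d.png

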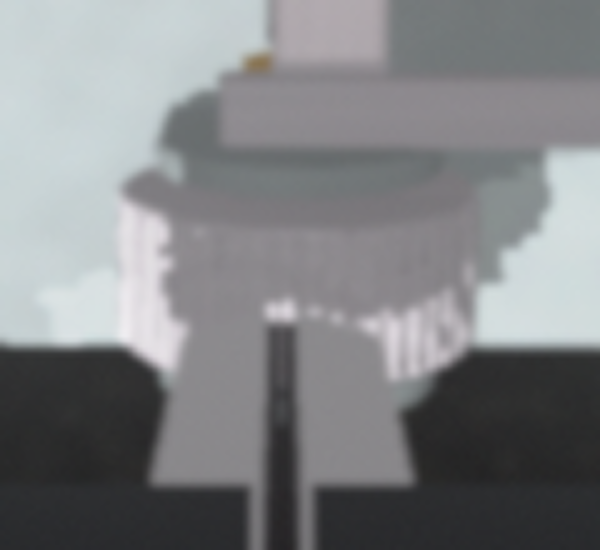

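```bash
python3 - <<'E'
from h import *
T=np.load("pics/w1.png.npy")
C=lambda w:Rc.inv().apply(w-W).round(4)
c=lambda x,y,s,a,b:((x+.5)/s-.5+a,(y+.5)/s-.5+b)
g=ray("wrist",c(212,248,6,200,15),.064,T);p=ray("wrist",c(405,262,6,200,15),.064,T)
print(g,p,C(g),C(p),C(g)-C(p))
for q in [(120,190),(478,200)]: print(C(ray("wrist",c(*q,5,200,150),.050,T)))
for q in [(110,42),(411,43),(126,220),(393,220)]: print(ray("wrist",q,.014,T).round(4), C(ray("wrist",q,.014,T)))
E
```

```text
[0.61125648 0.1247143  0.064     ] [0.60595277 0.1026301  0.064     ] [ 0.1103  0.0144 -0.012 ] [ 0.1088 -0.0083 -0.012 ] [0.0015 0.0227 0.    ]
[ 0.0115  0.0264 -0.026 ]
[ 0.0098 -0.0332 -0.026 ]
[0.6496 0.2295 0.014 ] [ 0.1305  0.1241 -0.062 ]
[ 0.6057 -0.0236  0.014 ] [ 0.1298 -0.1327 -0.062 ]
[0.4917 0.2598 0.014 ] [-0.0302  0.1274 -0.062 ]
[0.4478 0.0007 0.014 ] [-0.03   -0.1353 -0.062 ]
```

```bash
cat >> h.py <<'E'
W=W-.003*cy
def stroke(a,b,press=.0004,feed=.03,lim=3):
    manip.line_to(W+a*cy+[0,0,.012],feed=.15)
    f0=manip.get_obs()["ft_force"]
    hit=manip.line_to(W+a*cy+[0,0,-.004],feed=.02,force_limit=lim)
    o=manip.get_obs(); z=o["tcp_pos"][2]; print("hit",hit,z.round(4),(o["ft_force"]-f0).round(2))
    if not hit: 
        manip.line_to(W+a*cy+[0,0,.02]); return
    t=W+b*cy; t[2]=z-press
    manip.line_to(t,feed=feed)
    o=manip.get_obs(); print("end",o["tcp_pos"].round(4),(o["ft_force"]-f0).round(2))
    manip.line_to(W+b*cy+[0,0,.03],feed=.1)
E
python3 - <<'E'
from h import *
stroke(-.008,.010)
manip.line_to(W+[0,0,.03]);manip.sleep(.2)
snap("w2.png");print(manip.get_obs()["clock"])
a=cv2.imread("pics/w2.png")[15:115,200:300]
cv2.imwrite("pics/w2c.png",cv2.resize(a,None,fx=6,fy=6,interpolation=cv2.INTER_CUBIC))
E
```

```text
hit True 0.0755 [ 0.16 -1.35  4.15]
end [0.5015 0.1364 0.0751] [0.08 0.96 2.49]
7.4
```

View pics/w2c.png

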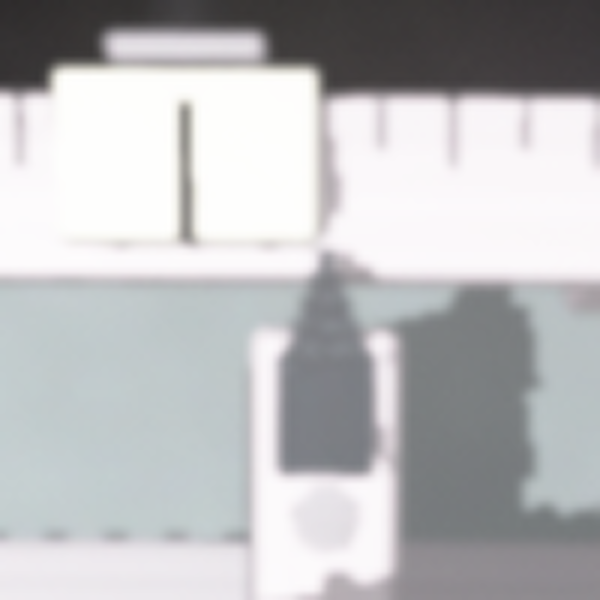

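```bash
python3 - <<'E'
from h import *
stroke(-.009,.011)
stroke(-.009,.011)
manip.line_to(W+[0,0,.03]);manip.sleep(.2)
snap("w3.png");print(manip.get_obs()["clock"])
a=cv2.imread("pics/w3.png")[15:115,200:300]
cv2.imwrite("pics/w3c.png",cv2.resize(a,None,fx=6,fy=6,interpolation=cv2.INTER_CUBIC))
E
```

```text
hit True 0.0753 [ 0.17 -0.71  3.31]
end [0.5017 0.1373 0.0749] [1.86 1.16 2.43]
hit True 0.0753 [-1.62 -1.57  4.36]
end [0.5017 0.1373 0.0749] [0.7  1.2  2.91]
12.35
```

View pics/w3c.png

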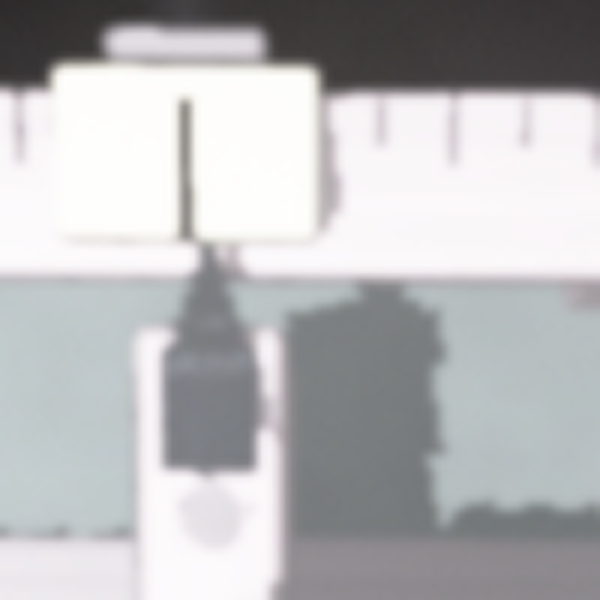

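```bash
python3 - <<'E'
from h import *
stroke(-.0036,.0036)
manip.line_to(W+[0,0,.03]);manip.sleep(.2)
im,T=snap("w4.png");print(manip.get_obs()["clock"])
cv2.imwrite("pics/w4c.png",cv2.resize(im[15:75,205:265],None,fx=10,fy=10,interpolation=cv2.INTER_CUBIC))
E
```

```text
hit True 0.0761 [0.58 0.5  3.63]
end [0.5005 0.1302 0.0761] [-0.66  1.84  5.39]
14.5833
```

View pics/w4c.png

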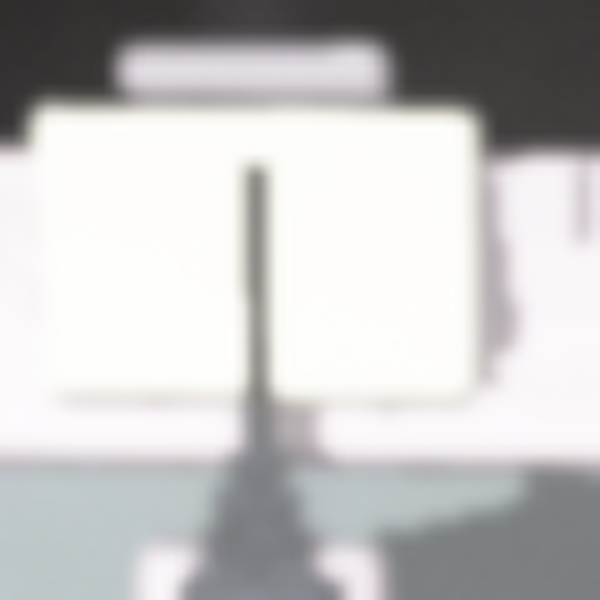

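```bash
python3 - <<'E'
from h import *
manip.line_to(W+[0,0,.08],feed=.1);manip.sleep(.3)
im,T=snap("w5.png")
t=cams.snapshot("top"); d=cv2.absdiff(t,cv2.imread("pics/top0.png")).max(2)
for n,(u,v) in dict(vial=(311,240),counter=(364,237),carrier=(151,210),petri=(167,164)).items(): print(n,(d[v-15:v+15,u-35:u+35]>60).sum())
o=manip.get_obs();print(o["clock"],o["ft_force"])
cv2.imwrite("pics/w5c.png",cv2.resize(im[40:140,200:300],None,fx=6,fy=6,interpolation=cv2.INTER_CUBIC))
E
```

```text
vial 401
counter 520
carrier 0
petri 0
15.6333 [-0.60315112  0.30040507  0.24500091]
```

View pics/w5c.png

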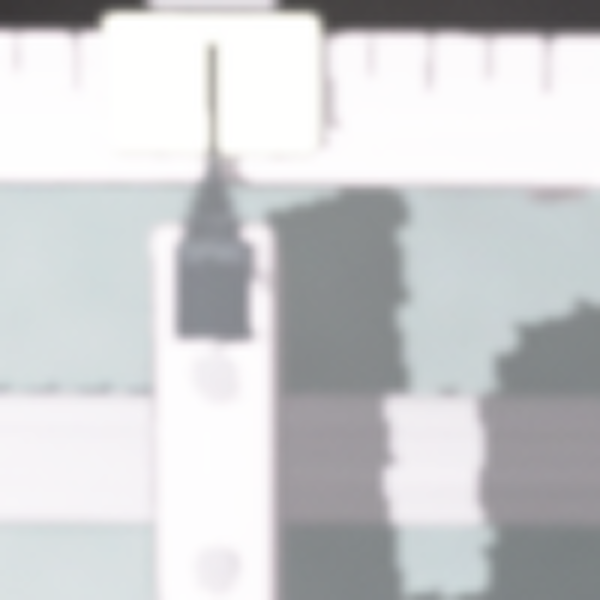

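```bash
python3 - <<'E'
from h import *
s=cams.snapshot("scene"); a=np.hstack([cv2.imread("pics/scene0.png")[225:290,235:320],s[225:290,235:320]])
t=cams.snapshot("top"); b=np.hstack([cv2.imread("pics/top0.png")[205:270,290:375],t[205:270,290:375]])
cv2.imwrite("pics/cmp.png",cv2.resize(np.vstack([a,b]),None,fx=4,fy=4,interpolation=cv2.INTER_CUBIC))
E
```

```text
(no output)
```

View pics/cmp.png

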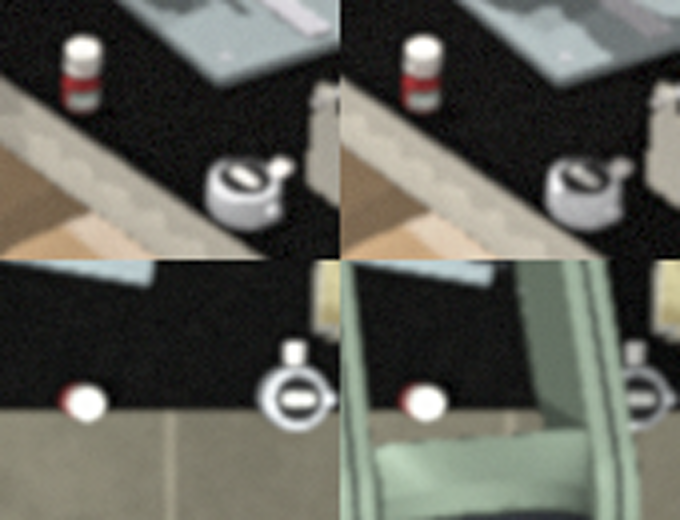

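The vial and counter appear at the same pixels before and after. The differences in the top view come from the arm blocking it and its shadow.

```bash
python3 -c "
from bench import manip
manip.job_done()"
```

```text
the job is handed in; nothing more can be done
```

I closed the moving jaw about 22.7 mm with four strokes of the shut fingertips on top of the thumbwheel. I then lifted the gripper about 80 mm clear of the wheel and handed the job in at about 16 s on the robot's clock, against the 48 s limit.

- **Pointer:** In the last two wrist pictures, from 30 mm and 80 mm above the wheel, the pointer tip meets the end of the gauge line. The offset along the jaw's travel is less than about 0.3 mm by eye.
- **Contact:** The fingers pressed the wheel with 2.5–5.5 N in the readings at the start and end of each stroke. I commanded no move towards the jaw. With the gripper lifted, the force reading was back near zero.
- **Bystanders:** The vial and the counter are at the same pixels as at the start, and the carrier and petri dish show no change in the top view. An automatic comparison of top views did flag the vial and counter. A side-by-side look showed this was only the arm and its shadow in front of them.
- **Disagreement:** The top and wrist cameras differed by 3–5 mm on the wheel's position along the jaw's travel. I moved my estimate 3 mm towards the wrist camera's reading.

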